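Set the bench gas valve two turns open and hold it

ROBOT

A 7-joint arm with a two-finger parallel gripper is mounted at the origin on the work surface. World frame = base frame: x ahead of the robot, y to its left, z up, the work surface at z = 0. Lengths are in mm, angles in rad, forces in N, time in s.
With the tool pointing down it reaches from about 400 to 875 mm from the base axis. Payload 4.4 kg.
Tool frame: the origin (TCP) lies on the mounting face of the last link; the fingertips stand 173 mm ahead of it and the grasp point (between the pads) lies 155 mm ahead of it; z points along the fingers, y is the line along which they close (so a half turn about z gives the same grasp; the last joint's range is limited). The gripper opens to 85 mm and grips with 20 to 120 N. Pads are 22 mm wide; open, the fingers measure 114 mm over their backs; the gripper's body (76 mm by 85 mm) begins 54 mm behind the grasp point. The pads swing forward as they close: fully open they stand 13 mm farther back than shut.
Start: joints at [1.06, 0.628, 0.038, 1.517, -0.027, 0.996, -0.02], TCP at [279.702, -586.756, 404.713] pointing down, gripper open.
Joint ranges: [-3.06, 3.06], [-0.37, 2.12], [-1.25, 1.32], [0.18, 2.47], [-1.1, 4.24], [0.23, 1.98], [-2.94, 2.94]. Speed limits (rad/s): [2.57, 2.57, 3.14, 3.14, 3.14, 3.14, 3.14].

INTERFACE

Orientations are given as [roll, pitch, yaw] about the fixed x, y, z axes, in that order (R = Rz(yaw) Ry(pitch) Rx(roll)).
In Python, from cell import * gives the robot as it stands. The module is installed in compiled form; this text tells all that it offers.
- The arm moves only by the tool jog_arm, never from a script. Its argument "steps" is a list of rows, each a list of 7 numbers: the opening, from -1 (shut) to 1 (fully open), so that 0 is half open, then the shift along the tool's x, y, z as a fraction of full scale, then the turn, a rotation vector about the tool's x, y, z as a fraction of full scale. A call has 1 to 10 rows; each row shifts and turns the commanded pose from where the row before left it, along the tool's axes as they then stand; what a row does not reach is not made up. Full scale, the value 1, is 500 mm for a shift and 2 rad for a turn. A row lasts 1/8 s, in which the tool goes at most 62.5 mm and 10.7 degrees, less where a joint would pass 70% of its speed; a pose out of reach is approached as far as the arm can. A call with a number of a shift or a turn outside -1 to 1 is refused whole. A call with a gripper value outside its range is refused whole. The fingers move at their own pace and stop on an object; the grip force is fixed at half the most. Time passes only in rows, so rows that do not move let the fingers close. It gives the time, the measured TCP pose, the force, the opening and the grip force at its end, in the units of the state.
- read_state(): the state, without advancing time (a new reading comes with each control period).
- get_image(name): name is "side" or "top"; returns a dict with "pixels" (384x512x3 uint8, red, green, blue), "depth" (384x512 float32, mm along the optical axis (not along the pixel's ray), 0 where there is no reading), "vertical_fov" (degrees; the focal length in pixels is half the picture's height over the tangent of half this angle, whatever the lens; pixels are square), "cx", "cy" (the principal point, pixels), "k1" (the pictures are not rectified: a ray, as slopes to the right and down, at radius r is drawn at 1 + k1 r^2 times it, then the intrinsics apply), "R" (3x3) and "t" (3): a world point X has camera coordinates R X + t. Camera axes: x right, y down, z forward; pixel columns grow to the right and rows downward; lengths in mm; the calibration is good to about 2 mm. A picture is of the moment at which its call begins.
- finish_job(): hands the job in; it is judged then, once.
The state is a dict: "clock": time; "qpos": joint angles; "qd": joint speeds; "tau": joint torques, N m; "eef_pos": TCP position; "tool_rot": TCP orientation; "force": force on the tool from outside, world axes, zero at the start; "torque": the same for the moment, N m; "width": finger opening in mm; "gripper_force": force on a finger pad.
Only numpy, scipy, OpenCV 4.12 (cv2) and the standard library are available. Lean on these libraries where they do the work, as an engineer would, in place of code of your own. Each camera call takes 0.05 s, during which the arm holds its last target. There are 200 camera calls.

TASK

At the goldsmith's bench, close the gas valve by turning its handwheel clockwise (seen from above) all the way to the stop, then back it off exactly two full turns. Finish still gripping the black crank handle between the fingers, holding the wheel still at that setting, ready for the torch to be lit: do not let go at the end. Leave the torch, bowl, pliers and jar where they stand.

Things in the scene. Friction and masses are not known exactly. Their poses are not given: they have to be found in the camera images.
- crank_handle: Black upright round handle, 54 mm tall, 21 mm across, on the rim of the valve's handwheel. It spins freely on its own pin, so one grip from above, the hand not turning, can carry it round and round. Origin: its centre, half-way up, 55 mm from the wheel's axis, 39 mm above the rim's centre plane, 151 mm above the bench. z axis up; its yaw means nothing.
- wheel_centre (a point): Centre of the dark steel handwheel (136 mm over the rim, rim 12 mm thick, three spokes, one under the handle), on its vertical axis, in the rim's centre plane, 112 mm above the bench. But for the handle nothing there rises over 20 mm above that plane. It stays level on the fixed brass valve and does not rise or sink in turning; copper pipes leave low down at both sides.
- valve_wheel (a joint): Angle of the handwheel in rad: 0 = closed, against a hard stop; grows counter-clockwise seen from above (opening), 6.28 per turn; upper stop at four turns. It starts between 0.4 and 1.5 turns open. It turns stiffly (about 0.12 N m, 2 to 3 N at the handle) and stays where it is left.
- valve_base: The fixed brass valve with its flange, 100 mm across, on the bench; with pipes 250 mm long along its y axis, a round gauge facing its -x side. Origin: under its centre, at bench height, on the wheel's axis. With the wheel at the closed stop the handle is on the base's -x side.
- torch: Bystander: black and silver gas hand torch standing upright, 68 mm across the foot, about 155 mm tall. Origin under its foot.
- bowl: Bystander: steel bowl, 104 mm across, 45 mm tall. Origin under its centre.
- pliers: Bystander: pliers with black grips lying flat, 130 mm long, 14 mm thick. Origin at the pivot, at bench height.
- flux_jar: Bystander: small white jar with a lid, 52 mm across, 55 mm tall. Origin under its centre.

How it is judged:
By the outcome, as a careful person would: the job done as asked, in the order asked, and still so for the second after the job is handed in, while the arm keeps its last pose, push and grip.
It also fails if it takes over 72 s, if anything falls off the work surface, if the arm or the gripper's body presses on something with over 40 N, if the wrist force passes 120 N, or if a joint passes its speed limit or range.

## Working session

There is one attempt and no reset: what is moved stays moved. The work goes in short steps, Python scripts to look and compute and a tool call to move; the robot and the scene stay as the last step left them, time stands still between calls to the robot, and variables do not carry over. Pictures are saved under pics/ and viewed, at most 10 in all, crops included, and the job is handed in when it is done.

Besides the shell and the picture viewer there is one more tool, called after "Emit:" as a command line: name --pt "numbers of a row" for each row, then --argument value for the rest. jog_arm: Moves the arm, as the interface text tells. Shift numbers are shares of 500 mm and turn numbers shares of 2 rad, none past 1 either way. Its arguments: {"type":"object","properties":{"steps":{"type":"array"}},"required":["steps"]}

```bash
mkdir -p pics; cat > h.py <<'E'
from cell import *
import numpy as np, cv2
def save(n,f):
    im=get_image(n); cv2.imwrite('pics/'+f,im['pixels'][:,:,::-1]); np.save('pics/'+f+'.npy',im,allow_pickle=True); return im
def world(im,u,v,z):
    f=im['pixels'].shape[0]/2/np.tan(np.radians(im['vertical_fov'])/2)
    K=np.array([[f,0,im['cx']],[0,f,im['cy']],[0,0,1.]])
    p=cv2.undistortPoints(np.array([[[u,v]]],float),K,np.array([im['k1'],0,0,0.]))[0,0]
    d=im['R'].T@np.array([p[0],p[1],1]); c=-im['R'].T@im['t']
    return c+d*(z-c[2])/d[2]
E
python3 - <<'E'
from h import *
a=save('top','t0.png');b=save('side','s0.png')
cv2.imwrite('pics/both0.png',cv2.resize(np.hstack([a['pixels'],b['pixels']])[:,:,::-1],(800,300)))
for i in(a,b):print(-i['R'].T@i['t'],i['R'][2],i['vertical_fov'],i['k1'])
print(read_state())
E
```

```text
[ 493.80999898   34.00236515 1100.5878147 ] [ 0.0988631   0.02880615 -0.99468402] 54.7899609082872 -0.1059502327131468
[384.0621398  773.52135057 662.41027574] [ 0.1907032  -0.79060633 -0.58187105] 54.52671003255574 0.024733215120744848
{'clock': 0.1, 'qpos': array([ 1.06021175,  0.62925857,  0.03843617,  1.51824333, -0.0270036 ,
        0.99630184, -0.01999434]), 'qd': array([-1.75559467e-03, -2.21904582e-03,  2.46214562e-04, -2.04552462e-03,
       -1.21855384e-03, -4.33083090e-05, -1.38276968e-04]), 'tau': array([ 3.11626936e-03, -5.64529467e+01,  1.23045053e+00, -1.93972349e+01,
        1.12623084e-02,  5.42037291e-03,  9.63274346e-06]), 'eef_pos': array([ 279.59681277, -586.51094425,  403.88533048]), 'tool_rot': array([-3.13989916e+00,  8.71492056e-06,  4.44795785e-01]), 'force': array([-0.0759614 , -0.00299457, -0.27327894]), 'torque': array([0.04371718, 0.02505626, 0.00214434]), 'gripper_force': 0.0, 'width': 85.29254698431255}
```

View pics/t0.png

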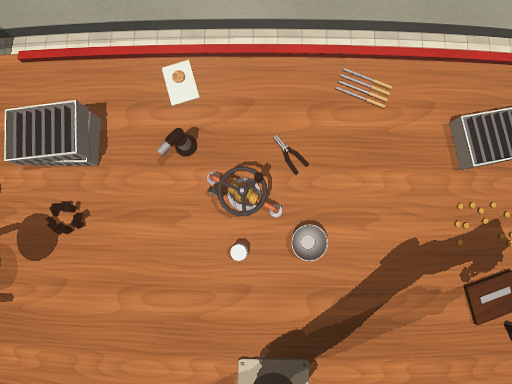

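View pics/s0.png

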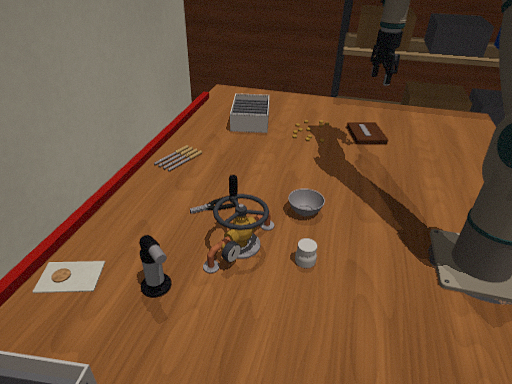

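The top view shows the wheel around (242,190) with the black handle near (259,177), pliers at (292,155), torch at (180,145), bowl at (310,242) and jar at (239,252). In the side view the handle is at (233,187).

```bash
python3 - <<'E'
from h import *
a=np.load('pics/t0.png.npy',allow_pickle=True).item();b=np.load('pics/s0.png.npy',allow_pickle=True).item()
A=a['pixels'][145:235,190:310,::-1];B=b['pixels'][165:285,180:300,::-1]
cv2.imwrite('pics/c0.png',np.hstack([cv2.resize(A,None,fx=4,fy=4,interpolation=0)[:,:],cv2.resize(B,(320,360),interpolation=0)]))
W=world(a,242,190,112);print('wheel',W)
print('handle top',world(a,260,177,178)); print('side handle',world(b,233,187,151))
# rim: points from depth
def pts(im):
    f=192/np.tan(np.radians(im['vertical_fov'])/2);K=np.array([[f,0,im['cx']],[0,f,im['cy']],[0,0,1.]])
    v,u=np.mgrid[0:384,0:512];p=cv2.undistortPoints(np.stack([u,v],-1).reshape(-1,1,2).astype(float),K,np.array([im['k1'],0,0,0.]))[:,0]
    d=im['depth'].reshape(-1);return ((np.c_[p,np.ones(len(p))]*d[:,None]-im['t'])@im['R'])[d>0]
for im in(a,b):
    P=pts(im);n=np.hypot(*(P[:,:2]-W[:2]).T)<90
    r=P[n&(P[:,2]>108)&(P[:,2]<125)];h=P[n&(P[:,2]>140)]
    c=r[np.hypot(*(r[:,:2]-W[:2]).T)>45][:,:2]
    s=np.linalg.lstsq(np.c_[2*c,np.ones(len(c))],(c**2).sum(1),rcond=None)[0]
    print('rim',s[:2],np.sqrt(s[2]+s[0]**2+s[1]**2),len(c),'handle',h.mean(0),h.min(0),h.max(0),len(h))
for n,u,v in(('torch',187,146),('bowl',310,242),('jar',239,252),('pipeL',213,178),('pipeR',277,211)):print(n,world(a,u,v,20).round())
E
```

```text
wheel [583.29975948  93.50092131 112.        ]
handle top [610.6638102   44.91926132 178.        ]
side handle [611.57174442  56.80912906 151.        ]
rim [582.56046526  93.60637266] 60.792706457883966 632 handle [613.91740568  49.64749278 172.9967366 ] [605.84737252  40.00028085 144.43736966] [623.8638244   60.17372186 180.84700904] 62
rim [580.66063788  96.94878883] 60.26015968076616 655 handle [612.84660492  55.59629503 161.87168576] [604.62596094  38.82172633 140.17638656] [622.64175365  62.21761826 177.57850955] 123
torch [722. 267.  20.]
bowl [ 443. -100.   20.]
jar [411. 104.  20.]
pipeL [626. 185.  20.]
pipeR [532.  -4.  20.]
```

View pics/c0.png

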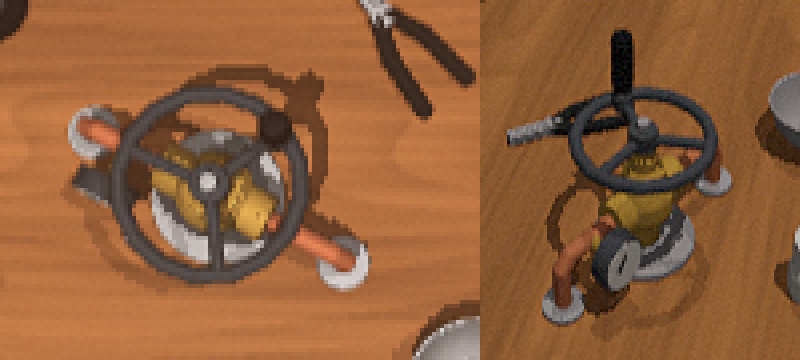

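Wheel centre is about (582, 94.5) and the handle (613.5, 50), which puts the handle at -54.7°. The closed stop is near +153.6°, so the wheel is 0.42 or 1.42 turns open. I'll turn the tool to yaw 90° (tool x = world y, tool y = world x) and approach.

Emit:
jog_arm --pt "1 0 0 0 0 0 -0.0804" --pt "1 0 0 0 0 0 -0.0804" --pt "1 0 0 0 0 0 -0.0804" --pt "1 0 0 0 0 0 -0.0804" --pt "1 0 0 0 0 0 -0.0804" --pt "1 0 0 0 0 0 -0.0804" --pt "1 0 0 0 0 0 -0.0804" --pt "1 0.1 0.05 0 0 0 0" --pt "1 0.1 0.05 0 0 0 0" --pt "1 0.1 0.05 0 0 0 0"

```text
clock: 1.35
eef_pos: [355.2, -435.2, 404.3]
tool_rot: [-3.141, -0.001, 1.57]
force: [1.0, -0.1, 0.5]
width: 85.3
gripper_force: 0.0
```

Emit:
jog_arm --pt "1 0.1078 0.0573 0 0 0 0" --pt "1 0.1078 0.0573 0 0 0 0" --pt "1 0.1078 0.0573 0 0 0 0" --pt "1 0.1078 0.0573 0 0 0 0" --pt "1 0.1078 0.0573 0 0 0 0" --pt "1 0.1078 0.0573 0 0 0 0" --pt "1 0.1078 0.0573 0 0 0 0" --pt "1 0.1078 0.0573 0 0 0 0" --pt "1 0.1078 0.0573 0 0 0 0" --pt "1 0 0 0 0 0 0"

```text
clock: 2.6
eef_pos: [613.7, 54.9, 404.3]
tool_rot: [3.141, -0.005, 1.579]
force: [0.1, -0.7, 0.2]
width: 85.4
gripper_force: 0.0
```

Emit:
jog_arm --pt "1 -0.008 0 0.06 0 0 0" --pt "1 0 0 0.06 0 0 0" --pt "1 0 0 0.04 0 0 0" --pt "1 0 0 0.026 0 0 0" --pt "1 0 0 0 0 0 0"

```text
clock: 3.22
eef_pos: [612.4, 43.6, 310.9]
tool_rot: [-3.14, 0.0, 1.57]
force: [0.7, -0.6, -0.1]
width: 85.7
gripper_force: 0.0
```

```bash
python3 - <<'E'
from h import *
b=save('side','s1.png');a=save('top','t1.png')
cv2.imwrite('pics/c1.png',np.hstack([cv2.resize(b['pixels'][120:270,160:310,::-1],(400,400)),cv2.resize(a['pixels'][115:235,190:310,::-1],(400,400))]))
print(read_state()['eef_pos'])
E
```

```text
[613.08150896  44.04043461 312.31995675]
```

View pics/c1.png

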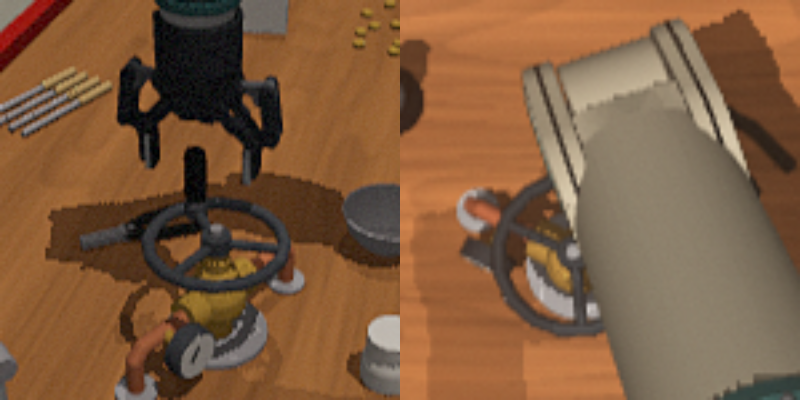

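The handle stands between the open fingers, with the tips at about half its height. I'll shift 6 mm in +y and close.

Emit:
jog_arm --pt "1 0.012 0 0 0 0 0" --pt "1 0 0 0 0 0 0" --pt "-1 0 0 0 0 0 0" --pt "-1 0 0 0 0 0 0" --pt "-1 0 0 0 0 0 0" --pt "-1 0 0 0 0 0 0" --pt "-1 0 0 0 0 0 0" --pt "-1 0 0 0 0 0 0"

```text
clock: 4.32
eef_pos: [613.4, 50.0, 312.1]
tool_rot: [3.14, 0.0, 1.57]
force: [2.0, -0.9, 2.1]
width: 19.7
gripper_force: 58.6
```

```bash
cat > rows.py <<'E'
import sys,json,numpy as np
def rows(x,y,step,n,c=(582,94.5),R=55):
    th=np.arctan2(y-c[1],x-c[0]); th=th+np.radians(step)*np.arange(n+1)
    P=np.c_[c[0]+R*np.cos(th),c[1]+R*np.sin(th)]; P[0]=x,y
    d=np.diff(P,axis=0)/500
    print(json.dumps([[-1,round(a[1],4),round(a[0],4),0,0,0,0] for a in d]),P[-1].round(1),np.degrees(th[-1]).round(1))
if __name__=='__main__':
    a=list(map(float,sys.argv[1:]));rows(a[0],a[1],a[2],int(a[3]),(a[4],a[5]) if len(a)>4 else (582,94.5))
E
python3 rows.py 613.4 50 -18 7
```

```text
[[-1, -0.0161, -0.0303, 0, 0, 0, 0], [-1, -0.0049, -0.0341, 0, 0, 0, 0], [-1, 0.0059, -0.0339, 0, 0, 0, 0], [-1, 0.016, -0.0304, 0, 0, 0, 0], [-1, 0.0247, -0.024, 0, 0, 0, 0], [-1, 0.0309, -0.0152, 0, 0, 0, 0], [-1, 0.0341, -0.0049, 0, 0, 0, 0]] [527.   95.3] -180.8
```

Emit:
jog_arm --pt "-1 -0.0161 -0.0303 0 0 0 0" --pt "-1 -0.0049 -0.0341 0 0 0 0" --pt "-1 0.0059 -0.0339 0 0 0 0" --pt "-1 0.016 -0.0304 0 0 0 0"

```text
clock: 4.82
eef_pos: [549.1, 50.5, 312.1]
tool_rot: [3.138, -0.001, 1.569]
force: [6.3, 2.3, -1.9]
width: 19.5
gripper_force: 59.7
```

Emit:
jog_arm --pt "-1 0.0247 -0.024 0 0 0 0" --pt "-1 0.0309 -0.0152 0 0 0 0" --pt "-1 0.0341 -0.0049 0 0 0 0" --pt "-1 0 0 0 0 0 0"

```text
clock: 5.32
eef_pos: [526.9, 98.4, 312.1]
tool_rot: [3.139, -0.002, 1.573]
force: [4.1, 2.9, 1.4]
width: 19.6
gripper_force: 60.0
```

```bash
python3 rows.py 527 95.3 -5 10
```

```text
[[-1, 0.0096, 0.0006, 0, 0, 0, 0], [-1, 0.0095, 0.0014, 0, 0, 0, 0], [-1, 0.0093, 0.0022, 0, 0, 0, 0], [-1, 0.0091, 0.003, 0, 0, 0, 0], [-1, 0.0088, 0.0038, 0, 0, 0, 0], [-1, 0.0084, 0.0046, 0, 0, 0, 0], [-1, 0.008, 0.0053, 0, 0, 0, 0], [-1, 0.0075, 0.006, 0, 0, 0, 0], [-1, 0.007, 0.0066, 0, 0, 0, 0], [-1, 0.0064, 0.0072, 0, 0, 0, 0]] [547.3 137.1] 129.2
```

Emit:
jog_arm --pt "-1 0.0096 0.0006 0 0 0 0" --pt "-1 0.0095 0.0014 0 0 0 0" --pt "-1 0.0093 0.0022 0 0 0 0" --pt "-1 0.0091 0.003 0 0 0 0" --pt "-1 0 0 0 0 0 0"

```text
clock: 5.95
eef_pos: [530.4, 114.3, 312.0]
tool_rot: [3.141, 0.0, 1.57]
force: [4.1, -2.5, 5.3]
width: 19.5
gripper_force: 60.4
```

Emit:
jog_arm --pt "-1 0.0088 0.0038 0 0 0 0" --pt "-1 0 0 0 0 0 0"

```text
clock: 6.2
eef_pos: [532.2, 118.5, 312.0]
tool_rot: [3.141, 0.001, 1.57]
force: [3.0, -2.0, 6.1]
width: 19.5
gripper_force: 60.4
```

Emit:
jog_arm --pt "-1 0.0084 0.0046 0 0 0 0" --pt "-1 0 0 0 0 0 0"

```text
clock: 6.45
eef_pos: [533.6, 120.7, 312.0]
tool_rot: [-3.139, 0.005, 1.568]
force: [0.5, -6.9, 10.3]
width: 19.3
gripper_force: 61.0
```

Emit:
jog_arm --pt "-1 0.008 0.0053 0 0 0 0" --pt "-1 0 0 0 0 0 0"

```text
clock: 6.7
eef_pos: [534.6, 121.8, 311.9]
tool_rot: [-3.133, 0.011, 1.566]
force: [-6.2, -14.4, 18.1]
width: 19.4
gripper_force: 62.0
```

```bash
python3 - <<'E'
from h import *
b=save('side','s2.png');s=read_state();print(s['eef_pos'],s['force'],s['tool_rot'],s['torque'])
cv2.imwrite('pics/c2.png',cv2.resize(b['pixels'][120:270,160:310,::-1],(500,500)))
E
```

```text
[534.55914639 121.80765969 311.86059985] [ -5.60781751 -14.01854997  17.69873288] [-3.13281844  0.01050028  1.56642569] [-2.79478051  0.98900138 -0.02093419]
```

View pics/c2.png

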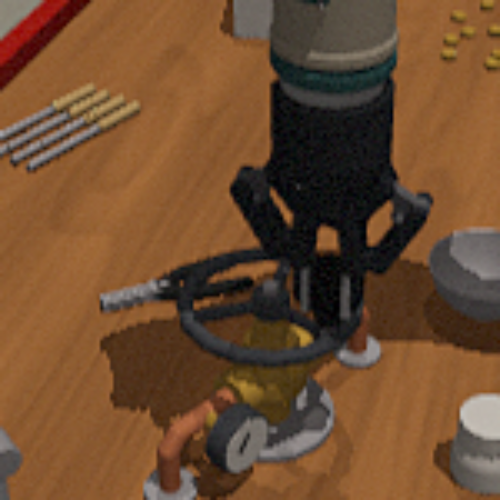

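The handle is at the base's -x side. It resists with about 15 N against the 2–3 N of free turning, at the expected closed angle, so this is the stop.

```bash
cat > ang.py <<'E'
import sys,numpy as np
from scipy.spatial.transform import Rotation as S
def g(p,r,c=(582,94.5)):
    q=np.array(p)+155*S.from_euler('xyz',r).apply([0,0,1]); d=q[:2]-c
    return q.round(2),np.hypot(*d).round(2),np.degrees(np.arctan2(d[1],d[0])).round(2)
E
python3 - <<'E'
from ang import g
for p,r in [([613.4,50,312.1],[3.14,0,1.57]),([549.1,50.5,312.1],[3.138,-.001,1.569]),([526.9,98.4,312.1],[3.139,-.002,1.573]),([530.4,114.3,312],[3.141,0,1.57]),([532.2,118.5,312],[3.141,.001,1.57]),([533.6,120.7,312],[-3.139,.005,1.568]),([534.56,121.81,311.86],[-3.1328,.0105,1.5664])]: print(*g(p,r))
E
python3 rows.py 537.5 126.6 18 10;
```

```text
[613.65  50.   157.1 ] 54.61 -54.58
[549.66  50.65 157.1 ] 54.48 -126.41
[527.3   98.71 157.1 ] 54.86 175.6
[530.49 114.3  157.  ] 55.18 158.97
[532.29 118.34 157.  ] 55.13 154.37
[533.2  119.93 157.  ] 55.03 152.48
[533.19 120.19 156.87] 55.16 152.24
[[-1, -0.0306, -0.0157, 0, 0, 0, 0], [-1, -0.034, -0.0053, 0, 0, 0, 0], [-1, -0.034, 0.0055, 0, 0, 0, 0], [-1, -0.0306, 0.0157, 0, 0, 0, 0], [-1, -0.0243, 0.0244, 0, 0, 0, 0], [-1, -0.0155, 0.0307, 0, 0, 0, 0], [-1, -0.0053, 0.034, 0, 0, 0, 0], [-1, 0.0055, 0.034, 0, 0, 0, 0], [-1, 0.0157, 0.0306, 0, 0, 0, 0], [-1, 0.0244, 0.0243, 0, 0, 0, 0]] [626.6  62.3] 324.2
```

Emit:
jog_arm --pt "-1 -0.0306 -0.0157 0 0 0 0" --pt "-1 -0.034 -0.0053 0 0 0 0" --pt "-1 -0.034 0.0055 0 0 0 0" --pt "-1 -0.0306 0.0157 0 0 0 0" --pt "-1 -0.0243 0.0244 0 0 0 0" --pt "-1 -0.0155 0.0307 0 0 0 0" --pt "-1 -0.0053 0.034 0 0 0 0" --pt "-1 0.0055 0.034 0 0 0 0" --pt "-1 0.0157 0.0306 0 0 0 0" --pt "-1 0.0244 0.0243 0 0 0 0"

```text
clock: 8.0
eef_pos: [625.4, 60.8, 312.0]
tool_rot: [-3.138, 0.003, 1.568]
force: [-3.8, -3.0, 10.6]
width: 19.7
gripper_force: 61.0
```

Emit:
jog_arm --pt "-1 0.0306 0.0157 0 0 0 0" --pt "-1 0.034 0.0053 0 0 0 0" --pt "-1 0.034 -0.0055 0 0 0 0" --pt "-1 0.0306 -0.0157 0 0 0 0" --pt "-1 0.0243 -0.0244 0 0 0 0" --pt "-1 0.0155 -0.0307 0 0 0 0" --pt "-1 0.0053 -0.034 0 0 0 0" --pt "-1 -0.0055 -0.034 0 0 0 0" --pt "-1 -0.0157 -0.0306 0 0 0 0" --pt "-1 -0.0244 -0.0243 0 0 0 0"

```text
clock: 9.25
eef_pos: [537.2, 127.2, 312.1]
tool_rot: [3.139, -0.001, 1.571]
force: [8.3, -1.4, 2.1]
width: 19.3
gripper_force: 60.0
```

Emit:
jog_arm --pt "-1 -0.0306 -0.0157 0 0 0 0" --pt "-1 -0.034 -0.0053 0 0 0 0" --pt "-1 -0.034 0.0055 0 0 0 0" --pt "-1 -0.0306 0.0157 0 0 0 0" --pt "-1 -0.0243 0.0244 0 0 0 0" --pt "-1 -0.0155 0.0307 0 0 0 0" --pt "-1 -0.0053 0.034 0 0 0 0" --pt "-1 0.0055 0.034 0 0 0 0" --pt "-1 0.0157 0.0306 0 0 0 0" --pt "-1 0.0244 0.0243 0 0 0 0"

```text
clock: 10.5
eef_pos: [625.2, 60.3, 312.0]
tool_rot: [-3.137, 0.003, 1.568]
force: [-4.5, -2.5, 12.0]
width: 19.6
gripper_force: 61.2
```

Emit:
jog_arm --pt "-1 0.0306 0.0157 0 0 0 0" --pt "-1 0.034 0.0053 0 0 0 0" --pt "-1 0.034 -0.0055 0 0 0 0" --pt "-1 0.0306 -0.0157 0 0 0 0" --pt "-1 0.0243 -0.0244 0 0 0 0" --pt "-1 0.0155 -0.0307 0 0 0 0" --pt "-1 0.0053 -0.034 0 0 0 0" --pt "-1 -0.0055 -0.034 0 0 0 0" --pt "-1 -0.0157 -0.0306 0 0 0 0" --pt "-1 -0.0244 -0.0243 0 0 0 0" --pt "-1 0 0 0 0 0 0"

```text
schema error: expected 1 to 10 rows
```

Emit:
jog_arm --pt "-1 0.0306 0.0157 0 0 0 0" --pt "-1 0.034 0.0053 0 0 0 0" --pt "-1 0.034 -0.0055 0 0 0 0" --pt "-1 0.0306 -0.0157 0 0 0 0" --pt "-1 0.0243 -0.0244 0 0 0 0" --pt "-1 0.0155 -0.0307 0 0 0 0" --pt "-1 0.0053 -0.034 0 0 0 0" --pt "-1 -0.0055 -0.034 0 0 0 0" --pt "-1 -0.0157 -0.0306 0 0 0 0" --pt "-1 -0.0244 -0.0243 0 0 0 0"

```text
clock: 11.75
eef_pos: [537.0, 126.8, 312.1]
tool_rot: [3.14, -0.001, 1.571]
force: [7.1, -0.3, 3.1]
width: 19.3
gripper_force: 60.2
```

Emit:
jog_arm --pt "-1 -0.0093 -0.0041 0 0 0 0" --pt "-1 0 0 0 0 0 0" --pt "-1 0 0 0 0 0 0"

```text
clock: 12.12
eef_pos: [534.1, 121.2, 312.0]
tool_rot: [-3.139, 0.002, 1.57]
force: [-1.3, -0.5, 11.0]
width: 19.5
gripper_force: 61.0
```

```bash
python3 - <<'E'
from cell import *
from ang import g
s=read_state();print(s['eef_pos'],s['tool_rot'],s['force'],*g(s['eef_pos'],s['tool_rot']))
E
```

```text
[534.07044167 121.17976442 311.99556037] [-3.13865646e+00  1.66880188e-03  1.56950593e+00] [-1.32218265 -0.51321826 10.96436354] [533.61 120.92 157.  ] 55.13 151.36
```

Emit:
jog_arm --pt "-1 -0.0028 -0.0014 0 0 0 0" --pt "-1 0 0 0 0 0 0" --pt "-1 0 0 0 0 0 0" --pt "-1 0 0 0 0 0 0"

```text
clock: 12.62
eef_pos: [533.7, 120.7, 312.0]
tool_rot: [-3.14, 0.0, 1.57]
force: [-0.2, 0.6, 8.1]
width: 19.7
gripper_force: 60.7
```

```bash
python3 - <<'E'
from h import *
from ang import g
s=read_state();print(s['eef_pos'],s['tool_rot'],s['force'],*g(s['eef_pos'],s['tool_rot']))
b=save('side','s3.png');cv2.imwrite('pics/c3.png',np.hstack([cv2.resize(np.load('pics/s2.png.npy',allow_pickle=True).item()['pixels'][170:250,200:280,::-1],(400,400)),cv2.resize(b['pixels'][170:250,200:280,::-1],(400,400))]))
E
```

```text
[533.71998248 120.65377028 312.00277648] [-3.13990044e+00  7.87269091e-05  1.57013165e+00] [-0.18713024  0.60027817  8.07259304] [533.46 120.64 157.  ] 55.13 151.7
```

View pics/c3.png

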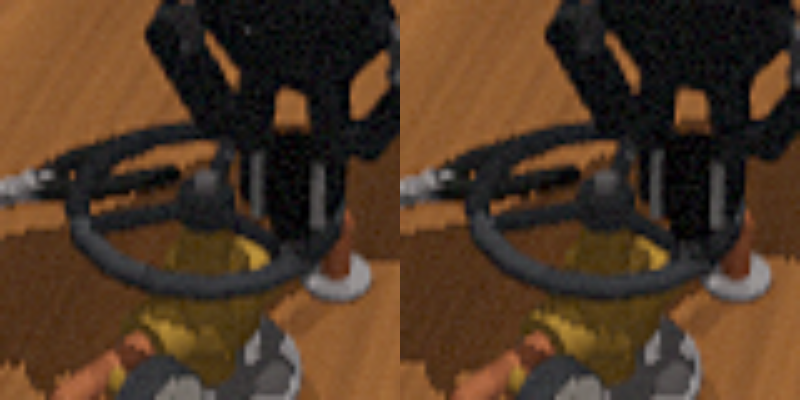

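The wheel's spokes now look the same as at the stop, and the handle is still gripped. About 1° remains.

Emit:
jog_arm --pt "-1 -0.0034 -0.0018 0 0 0 0" --pt "-1 0 0 0 0 0 0" --pt "-1 0 0 0 0 0 0" --pt "-1 0 0 0 0 0 0"

```text
clock: 13.18
eef_pos: [532.9, 119.0, 312.0]
tool_rot: [-3.14, -0.0, 1.57]
force: [1.2, 1.2, 8.1]
width: 19.1
gripper_force: 60.7
```

```bash
python3 - <<'E'
from cell import *
from ang import g
s=read_state();print(s['eef_pos'],s['tool_rot'],s['force'],*g(s['eef_pos'],s['tool_rot']))
E
```

```text
[532.89213952 119.03095691 312.00432794] [-3.14012385e+00 -1.07699359e-04  1.57018827e+00] [1.20736331 1.20888153 8.07738048] [532.66 119.05 157.  ] 55.11 153.55
```

Emit:
jog_arm --pt "-1 0 0 0 0 0 0" --pt "-1 0 0 0 0 0 0" --pt "-1 0 0 0 0 0 0" --pt "-1 0 0 0 0 0 0"

```text
clock: 13.68
eef_pos: [532.9, 119.0, 312.0]
tool_rot: [-3.14, -0.0, 1.57]
force: [0.7, 2.5, 8.5]
width: 19.6
gripper_force: 60.7
```

```bash
python3 - <<'E'
from cell import *
from ang import g
for i in range(4):
    get_image('side');s=read_state();print(s['eef_pos'],s['force'],*g(s['eef_pos'],s['tool_rot']),s['qd'].round(4)[:2])
E
```

```text
[532.9002791  119.02297451 312.00368254] [0.05486915 2.01117585 8.37329683] [532.68 119.04 157.  ] 55.09 153.55 [-0.0001  0.0004]
[532.90991042 119.04099314 312.037496  ] [1.29881589 1.79026934 8.61825445] [532.69 119.06 157.04] 55.08 153.52 [-0.0005 -0.0005]
[532.8916065  119.02359135 312.00341041] [-0.4222604   1.35029451  8.60447238] [532.66 119.03 157.  ] 55.1 153.56 [ 0.0008 -0.0007]
[532.86317936 119.05255517 312.02312159] [0.30548146 1.64107207 8.88952983] [532.63 119.06 157.02] 55.14 153.54 [0.0002 0.0001]
```

Emit:
jog_arm --pt "-1 0.0034 0.0018 0 0 0 0" --pt "-1 0 0 0 0 0 0" --pt "-1 0 0 0 0 0 0" --pt "-1 0 0 0 0 0 0" --pt "-1 0 0 0 0 0 0"

```text
clock: 14.5
eef_pos: [533.3, 119.7, 312.0]
tool_rot: [-3.138, 0.002, 1.569]
force: [-1.1, -1.4, 10.4]
width: 19.6
gripper_force: 61.1
```

```bash
python3 - <<'E'
from cell import *
from ang import g
s=read_state();print(s['force'],s['width'],*g(s['eef_pos'],s['tool_rot']))
E
```

```text
[-1.1393885  -1.41228355 10.35176653] 19.571958948942612 [532.86 119.45 156.98] 55.11 153.08
```

```bash
python3 -c "
from cell import *
print(finish_job())"
```

```text
the job is handed in; nothing more can be done
None
```

The valve was turned clockwise to its stop, then backed off two full turns to within about 1° by the arm's pose reading, and handed in at 14.5 s with the handle still gripped and held still; the torch, bowl, pliers and jar were not touched.

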